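# Load the snack oven with bread rolls, using tongs

### The job

Draw the oven's wire rack fully out by its handle, then use the sprung kitchen tongs to move every bread roll from the chopping board onto the rack, each lying down on the wires, none on top of another. Lay the tongs back across both bars of their rest and push the loaded rack fully home under the oven's roof. Handle the bread only with the tongs, never between the bare fingers, and leave the other things on the counter alone.

Things in the scene. Friction and masses are not known exactly. Their poses are not given: they have to be found in the camera images.
- oven: Low steel snack oven, fixed, 200 high, 340 deep, open only in front. Origin on the counter under the front face, on the rack's centre line; x points level into the oven along the runners, y to its left, z up. The body reaches 165 left and 250 right of the origin. The opening is 306 wide, from 58 to 150 above the counter (its roof is 65 above the rack).
- rack (a joint): How far the wire rack is drawn out of the oven, m: 0 = fully home, 0.19 = fully out, at the stop. It runs on runners along the oven's x axis with about 2.5 N of friction and stays where it is left.
- rack_grip (a point): Point on the axis of the rack's black stick handle; grip it from above, fingers closing across it. The stick lies along the oven's x axis, 20 thick, its axis 65 above the counter, from 51 behind this point (robot side) to 57 ahead of it. The point is 75 in front of the oven's face when the rack is home and moves with the rack; axes as the oven's.
- rack_front (a point): Middle of the front edge of the rack's wire bed, on top of the wires, 85 above the counter; axes as the oven's. The bed runs from here 280 inwards (+x) and 148 to either side (y), with rims 8 high along both sides and the back, none in front. It moves with the rack; fully out, the first 185 of the bed stands clear of the oven.
- tongs: Sprung steel tongs, 0.15 kg, lying flat on their rest. Origin on the underside, midway between the arms where they are squeezed; x points to the jaws, z up. Arms: upright strips 22 high (z 0 to 22), 3 thick; the black, nearly parallel squeezing zone is x -30 to +25, 58 wide outside when open, with a thumb rest between ribs 3 high at x = -21 and +21. Hinge at x = -105, hanging ring to -143, tips at +130.
- tongs_jaws (a point): Point midway between the two flat jaws, 95 ahead of the tongs' origin (along x) and 11 above their underside. The jaws run from 50 behind it to 35 ahead, 94 apart inside when open (109 over the tips). Each mm of narrowing at the squeezing zone closes them 1.9 mm: on a 48 wide roll the zone is 34 wide outside. The spring needs 8 N when open, 17 N there, and opens the tongs by itself.
- tongs_left (a joint): Closing angle of the left arm of the tongs about the hinge, rad: 0 = open, 0.116 = on a 48 wide roll, 0.23 = almost shut.
- tongs_right (a joint): The same for the right arm.
- tong_rest: Steel rest for the tongs, fixed: a foot plate 150 x 80 x 4 and two cross bars along y at x = -60 and +60, tops 28 above the counter, 118 wide between upturned ends 43 high. Origin on the counter at its centre; x runs along the tongs' proper direction, z up. The tongs start with their origin 28 above this origin and their x axis along its x.
- board: Wooden chopping board, fixed, 240 (x) x 190 (y) x 18 thick, origin at the centre of its underside; z up. The rolls lie on it.
- roll0_center (a point): Centre of bread roll 0, a rigid floury ciabatta roll 88 long (its x), 48 wide (y), 42 high (z), 0.07 kg (two to four rolls are there).
- roll1_center (a point): Centre of bread roll 1, a rigid floury ciabatta roll 88 long (its x), 48 wide (y), 42 high (z), 0.07 kg (two to four rolls are there).
- roll2_center (a point): Centre of bread roll 2, a rigid floury ciabatta roll 88 long (its x), 48 wide (y), 42 high (z), 0.07 kg (two to four rolls are there).
- roll3_center (a point): Centre of bread roll 3, a rigid floury ciabatta roll 88 long (its x), 48 wide (y), 42 high (z), 0.07 kg (two to four rolls are there).
- pepper_mill: Bystander: turned dark wooden pepper mill, 182 high, 56 thick, standing; origin at its foot.
- squeeze_bottle: Bystander: clear bottle, 170 high, 60 thick, standing; origin at its foot.
- salt_jar: Bystander: glass jar with steel cap, 85 high, 76 thick; origin at its foot.
- sauce_cup: Bystander: steel sauce cup 36 high, 68 wide; origin at its foot.
- spoon: Bystander: steel spoon lying on the counter; origin at the middle of its underside.

How it is judged:
By the outcome, as a careful person would: the job done as asked, in the order asked, and still so for the second after the job is handed in, with the robot touching nothing.
Of roll0, roll1, roll2, roll3 only 2 to 4 are there at a start; the rules pass over those that are not, and their reading is None.
At some moment in a run one of roll0, roll1, roll2, roll3 may be knocked a few centimetres aside while the robot is not near it.
It also fails if it takes over 210 s, if anything falls off the work surface, if the arm or the gripper's body presses on something with over 40 N, if the wrist force passes 120 N, or if a joint passes its speed limit or range.

### The arm

A 6-joint arm with a two-finger parallel gripper is mounted at the origin on the work surface. World frame = base frame: x ahead of the robot, y to its left, z up, the work surface at z = 0. Lengths are in m, angles in degrees, forces in N, time in s.
With the tool pointing down it reaches from about 0.375 to 0.975 m from the base axis. Payload 3.8 kg.
Tool frame: the origin (TCP) lies at the centre of the arm's flange, where the gripper is bolted on; the fingertips stand 173 mm ahead of it and the grasp point (between the pads) lies 155 mm ahead of it; z points along the fingers, y is the line along which they close (so a half turn about z gives the same grasp; the last joint's range is limited). The gripper opens to 85 mm and grips with 20 to 120 N. Pads are 22 mm wide; open, the fingers measure 114 mm over their backs; the gripper's body (76 mm by 85 mm) begins 54 mm behind the grasp point. The pads swing forward as they close: fully open they stand 13 mm farther back than shut.
Start: joints at [-78.203, 15.12, 91.902, -0, 72.978, -2.114], TCP at [0.162, -0.655, 0.405] pointing down, gripper open.
Joint ranges: [-150.88, 150.88], [-54.13, 125.18], [17.81, 147.31], [-75.09, 255.09], [0, 152.58], [-146.25, 146.25]. Speed limits (degrees/s): [147.25, 147.25, 180, 180, 180, 180].

### API

Orientations are given as [roll, pitch, yaw] about the fixed x, y, z axes, in that order (R = Rz(yaw) Ry(pitch) Rx(roll)).
In Python, from plant import get_state, read_camera, camera_info, sign_off gives the robot as it stands.
- The arm moves only by the tool apply_moves, never from a script. Its argument "series" is one flat list of numbers, 5 for each row, row after row: the finger opening in m, from 0 to 0.0854, then the shift along the tool's x, y, z in m, then the turn about the tool's z in rad. A call has 1 to 20 rows; each row shifts and turns the commanded pose from where the row before left it, along the tool's axes as they then stand; what a row does not reach is not made up. A row lasts 1/12 s, in which the tool goes at most 41.7 mm and 7.16 degrees, less where a joint would pass 70% of its speed; a pose out of reach is approached as far as the arm can. A call with a gripper value outside its range is refused whole. The fingers move at their own pace and stop on an object; "newtons" is the grip in N (left out, the last holds). Time passes only in rows, so rows that do not move let the fingers close. It gives the time, the measured TCP pose, the force, the opening and the grip force at its end, in the units of the state.
- get_state(): the state, without advancing time (a new reading comes with each control period).
- read_camera(name): name is "scene" or "top" or "wrist"; returns the picture (384x512x3 uint8, red, green, blue); there is no depth.
- camera_info(name): a dict with "K" (3x3 intrinsics, pixels), "extrinsics" (4x4, takes a point from camera to world coordinates). Camera axes: x right, y down, z forward; pixel columns grow to the right and rows downward; lengths in m; the calibration is good to about 2 mm. A picture is of the moment at which its call begins: read the wrist's pose just before it. camera_info takes no time and is no camera call; for the wrist camera it gives the pose at the moment of the call.
- sign_off(): hands the job in; it is judged then, once.
The state is a dict: "time": time; "qpos": joint angles; "qvel": joint speeds; "joint_torque": joint torques, N m; "eef_pos": TCP position; "ee_rot": TCP orientation; "force": force on the tool from outside, world axes, zero at the start; "moment": the same for the moment, N m; "opening": finger opening in m; "gripper_force": force on a finger pad.
Only numpy, scipy, OpenCV 4.12 (cv2) and the standard library are available. Lean on these libraries where they do the work, as an engineer would, in place of code of your own. Each camera call takes 0.05 s, during which the arm holds its last target. There are 200 camera calls.

## Working session

There is one attempt and no reset: what is moved stays moved. The work goes in short steps, Python scripts to look and compute and a tool call to move; the robot and the scene stay as the last step left them, time stands still between calls to the robot, and variables do not carry over. Pictures are saved under pics/ and viewed, at most 14 in all, crops included, and the job is handed in when it is done.

Besides the shell and the picture viewer there is one more tool, called after "Emit:" in YAML: its name, and indented under it one key for each argument. apply_moves: Moves the arm, as the interface text tells. Its arguments: {"type":"object","properties":{"series":{"type":"array"},"newtons":{"type":"number"}},"required":["series"]}

```bash
mkdir -p pics; ls; python3 - <<'E'
from plant import *
import cv2
s=get_state();print(s)
for n in("top","scene"):
    im=read_camera(n);cv2.imwrite(f"pics/{n}0.png",cv2.resize(im[:,:,::-1],(800,600),interpolation=cv2.INTER_CUBIC));cv2.imwrite(f"{n}0raw.png",im[:,:,::-1])
    i=camera_info(n);print(n,i["K"],i["extrinsics"])
E
```

```text
pics
{'time': 0.0, 'qpos': array([-7.82038872e+01,  1.51692230e+01,  9.19802516e+01, -1.33740896e-03,
        7.29784732e+01, -2.11567736e+00]), 'qvel': array([-0.09685291,  0.01546427,  0.08411993,  0.08296481, -0.01108846,
       -0.0365848 ]), 'joint_torque': array([ 1.13890944e-04, -5.15105081e+01, -3.67314577e+01,  9.06433661e-05,
        1.28935822e-02, -1.13034130e-05]), 'eef_pos': array([ 0.16219668, -0.65487169,  0.4033703 ]), 'ee_rot': array([-1.79872092e+02, -3.44638720e-03,  1.39121793e+01]), 'force': array([ 0.35130355, -1.01253148, -0.16944925]), 'moment': array([-0.00446014, -0.01753284,  0.03243023]), 'gripper_force': 0.0, 'opening': 0.08535236334300163}
top [[411.90214434   0.         258.41004389]
 [  0.         411.90214434 194.3429252 ]
 [  0.           0.           1.        ]] [[-0.0147667  -0.98555655  0.16870159  0.42700635]
 [-0.99981918  0.0125323  -0.01430182  0.09997216]
 [ 0.01198103 -0.16888228 -0.98556341  1.1540531 ]
 [ 0.          0.          0.          1.        ]]
scene [[399.72327228   0.         249.69108727]
 [  0.         399.72327228 192.00085804]
 [  0.           0.           1.        ]] [[-0.18491531  0.78382447 -0.59281154  1.21806066]
 [ 0.98273027  0.1517133  -0.10594476  0.2036856 ]
 [ 0.0068953  -0.60216466 -0.79834214  0.91661082]
 [ 0.          0.          0.          1.        ]]
```

View pics/top0.png

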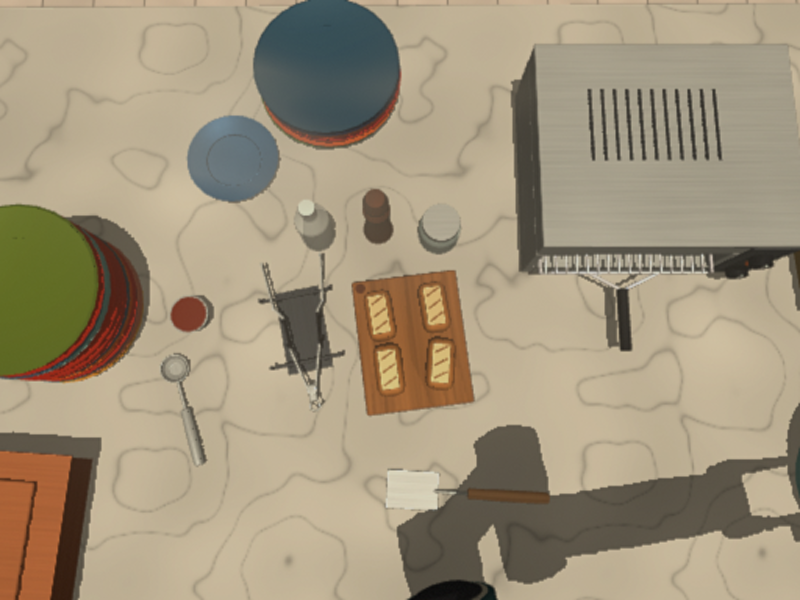

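View pics/scene0.png

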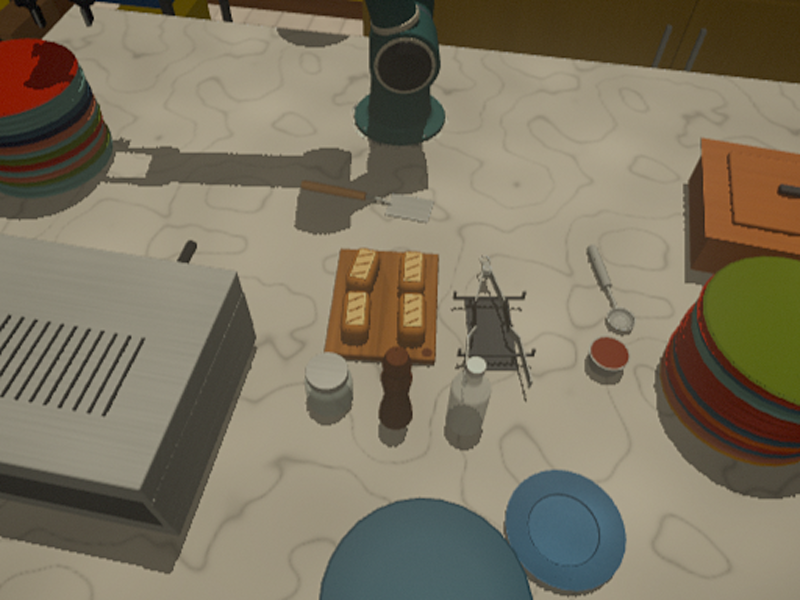

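The top picture shows four rolls on the board (about (378,314), (433,306), (388,369), (440,363)), the tongs at (310,330) with their jaws away from the robot, and the rack handle at (624,320). The scene picture shows the bottle, mill and jar standing beyond the board and tongs.

```bash
cat > h.py <<'E'
import numpy as np, cv2
from plant import *
def p2w(cam,u,v,z,info=None):
    i=info or camera_info(cam);K=i["K"];E=np.array(i["extrinsics"])
    d=E[:3,:3]@np.linalg.solve(K,[u,v,1.]);o=E[:3,3]
    return o+d*(z-o[2])/d[2]
def w2p(cam,p,info=None):
    i=info or camera_info(cam);E=np.linalg.inv(np.array(i["extrinsics"]))
    q=i["K"]@(E[:3,:3]@np.asarray(p)+E[:3,3]);return q[:2]/q[2]
def crop(im,x0,y0,w,h,f,name):
    cv2.imwrite(name,cv2.resize(im[y0:y0+h,x0:x0+w],None,fx=f,fy=f,interpolation=cv2.INTER_CUBIC))
E
python3 - <<'E'
from h import *
im=cv2.imread("top0raw.png")
crop(im,160,155,150,115,5,"pics/c1.png")
crop(im,325,130,160,100,5,"pics/c2.png")
E
```

```text
(no output)
```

View pics/c1.png

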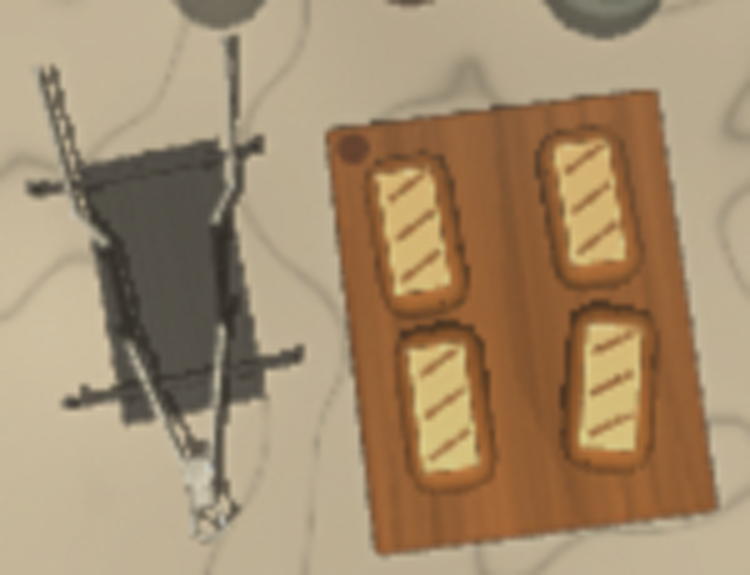

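View pics/c2.png

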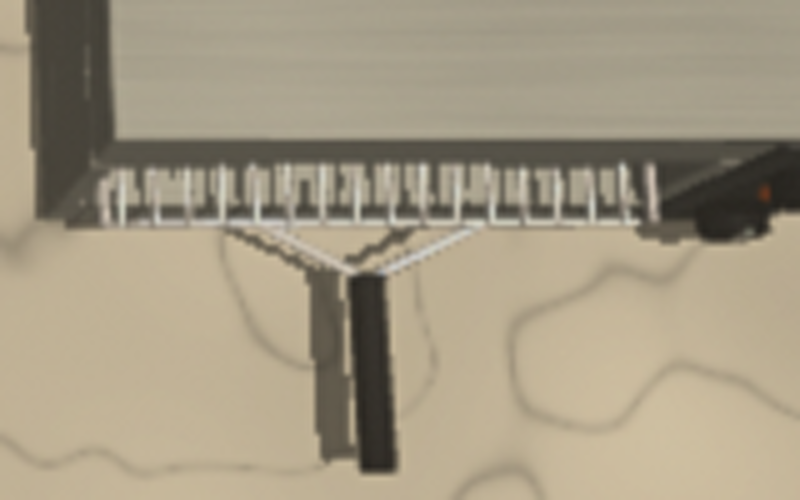

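The crops show the handle's top from (367,275) to (378,470) in crop 2. The rest's bars run (35,188)–(262,145) and (68,403)–(298,353) in crop 1, and the tong tips are at (47,70) and (232,38).

```bash
python3 - <<'E'
from h import *
def A(u,v,z): return p2w("top",160+u/5-.4,155+v/5-.4,z)
def B(u,v,z): return p2w("top",325+u/5-.4,130+v/5-.4,z)
np.set_printoptions(precision=4,suppress=True)
a,b=B(367,275,.075),B(378,470,.075);d=a-b;print("handle",a,b,np.linalg.norm(d),np.degrees(np.arctan2(d[1],d[0])))
a,b=B(103,222,.085),B(652,221,.085);d=a-b;print("front wire",a,b,(a+b)/2,np.linalg.norm(d),np.degrees(np.arctan2(d[1],d[0]))-90)
for n,(p,q,z) in dict(bar1=((35,188),(262,145),.043),bar2=((68,403),(298,353),.043),
  tips=((47,68),(232,38),.05),zone=((116,280),(224,272),.05)).items():
    a,b=A(*p,z),A(*q,z);d=a-b;print(n,a,b,(a+b)/2,np.linalg.norm(d),np.degrees(np.arctan2(d[1],d[0]))-90)
print("foot",[A(u,v,.004)[:2] for u,v in((85,165),(218,140),(264,395),(125,422))],np.mean([A(u,v,.004)[:2] for u,v in((85,165),(218,140),(264,395),(125,422))],0))
print("hinge,ring",A(202,465,.05),A(215,520,.05))
bd=[A(u,v,.018)[:2] for u,v in((328,130),(658,92),(717,510),(378,553))];print("board",bd,np.mean(bd,0))
for n,e in dict(a=((412,160),(430,312)),b=((583,132),(602,285)),c=((438,325),(456,487)),d=((613,308),(610,468))).items():
    # top face ends
    p,q=A(*e[0],.06),A(*e[1],.018);d=p-q
    print("roll",n,p,q,np.linalg.norm(d[:2]))
for n,(u,v) in dict(a=(411,234),b=(592,200),c=(445,408),d=(612,370)).items(): print(n,A(u,v,.06))
for n,(u,v),z in(("bottle",(306,207),.17),("mill",(376,196),.182),("jar",(441,221),.085),("cup",(189,313),.036)): print(n,p2w("top",u/1.5625,v/1.5625,z))
E
```

```text
handle [ 0.6334 -0.2902  0.075 ] [ 0.5287 -0.2884  0.075 ] 0.10476707146298322 -0.9533122644746148
front wire [ 0.662  -0.1475  0.085 ] [ 0.659  -0.4416  0.085 ] [ 0.6605 -0.2945  0.085 ] 0.29416243907144396 -0.5868388102485937
bar1 [0.6263 0.3346 0.043 ] [0.6487 0.2108 0.043 ] [0.6375 0.2727 0.043 ] 0.12576987469367848 10.264843000694214
bar2 [0.5088 0.3142 0.043 ] [0.534  0.1909 0.043 ] [0.5214 0.2526 0.043 ] 0.1258602577348867 11.55602854294493
tips [0.6918 0.3281 0.05  ] [0.7076 0.2269 0.05  ] [0.6997 0.2775 0.05  ] 0.10240685748920877 8.837189910554102
zone [0.5741 0.2884 0.05  ] [0.5777 0.2303 0.05  ] [0.5759 0.2594 0.05  ] 0.05820625571636472 3.53140890907072
foot [array([0.6462, 0.3148]), array([0.6597, 0.2397]), array([0.5146, 0.213 ]), array([0.5007, 0.29  ])] [0.5803 0.2644]
hinge,ring [0.4745 0.2412 0.05  ] [0.4455 0.2341 0.05  ]
board [array([0.6619, 0.1763]), array([ 0.6815, -0.0101]), array([ 0.4474, -0.0358]), array([0.427 , 0.1494])] [0.5544 0.07  ]
roll a [0.6361 0.1281 0.06  ] [0.5582 0.1199 0.018 ] 0.0782789049457625
roll b [0.6504 0.0353 0.06  ] [0.572  0.0242 0.018 ] 0.07912427158441909
roll c [0.5463 0.115  0.06  ] [0.4619 0.1066 0.018 ] 0.08484230708597668
roll d [0.5542 0.0214 0.06  ] [0.471  0.0222 0.018 ] 0.08320072119189402
a [0.5956 0.129  0.06  ]
b [0.6129 0.0313 0.06  ]
c [0.5022 0.1117 0.06  ]
d [0.5211 0.0227 0.06  ]
bottle [0.7533 0.2388 0.17  ]
mill [0.7662 0.1271 0.182 ]
jar [0.7538 0.0181 0.085 ]
cup [0.6066 0.4601 0.036 ]
```

Emit:
apply_moves:
  series: [0.085,0,0,0,0.0855,0.085,0,0,0,0.0855,0.085,0,0,0,0.0856,0.085,0.02,-0.0186,0,0,0.085,0.025,-0.0232,0,0,0.085,0.025,-0.0232,0,0,0.085,0.025,-0.0232,0,0,0.085,0.025,-0.0232,0,0,0.085,0.025,-0.0232,0,0,0.085,0.025,-0.0232,0,0,0.085,0.025,-0.0232,0,0,0.085,0.025,-0.0232,0,0,0.085,0.025,-0.0232,0,0,0.085,0.025,-0.0232,0,0,0.085,0.025,-0.0232,0,0,0.085,0.025,-0.0232,0,0,0.085,0.025,-0.0232,0,0,0.085,0.025,-0.0232,0,0,0.085,0.025,-0.0232,0,0]
  newtons: 40

```text
time: 1.68
eef_pos: [0.5632, -0.2926, 0.4041]
ee_rot: [-180.0, 0.0, -0.8]
force: [-0.2, -0.3, 0.2]
opening: 0.0849
gripper_force: 0.0
```

Emit:
apply_moves:
  series: [0.085,0,-0.0035,0.02,0,0.085,0,0,0.023,0,0.085,0,0,0.023,0,0.085,0,0,0.023,0,0.085,0,0,0.023,0,0.085,0,0,0.023,0,0.085,0,0,0.023,0,0.085,0,0,0.022,0,0.01,0,0,0,0,0.01,0,0,0,0,0.01,0,0,0,0,0.01,0,0,0,0,0.01,0,0,0,0,0.01,0,0,0,0,0.01,0,0,0,0,0.01,0,0,0,0]
  newtons: 50

```text
time: 3.02
eef_pos: [0.5632, -0.2911, 0.2269]
ee_rot: [179.9, -0.2, -0.8]
force: [-1.6, 0.1, 6.5]
opening: 0.0182
gripper_force: 48.9
```

Emit:
apply_moves:
  series: [0.01,-0.006,0,0,0,0.01,-0.012,0,0,0,0.01,-0.012,0,0,0,0.01,-0.012,0,0,0,0.01,-0.012,0,0,0,0.01,-0.012,0,0,0,0.01,-0.012,0,0,0,0.01,-0.012,0,0,0,0.01,-0.012,0,0,0,0.01,-0.012,0,0,0,0.01,-0.012,0,0,0,0.01,-0.012,0,0,0,0.01,-0.012,0,0,0,0.01,-0.012,0,0,0,0.01,-0.012,0,0,0,0.01,-0.012,0,0,0,0.01,-0.006,0,0,0,0.01,-0.002,0,0,0,0.01,0,0,0,0]

```text
time: 4.6
eef_pos: [0.3748, -0.2893, 0.2286]
ee_rot: [179.6, -1.3, -1.0]
force: [30.6, 6.0, -4.3]
opening: 0.0183
gripper_force: 51.1
```

Emit:
apply_moves:
  series: [0.02,0.004,0,0,0,0.085,0,0,0,0,0.085,0,0,0,0,0.085,0,0,0,0,0.085,0,0,0,0,0.085,0,0,0,0,0.085,0,0,-0.02,0,0.085,0,0,-0.025,0,0.085,0,0,-0.03,0,0.085,0,0,-0.035,0,0.085,0,0,-0.035,0,0.085,0,0,-0.035,0,0.085,0,0,-0.02,0,0.085,0,0,0,0]

```text
time: 5.77
eef_pos: [0.3732, -0.289, 0.4307]
ee_rot: [179.6, -0.4, -0.8]
force: [0.7, -0.6, -0.0]
opening: 0.0848
gripper_force: 0.0
```

Emit:
apply_moves:
  series: [0.085,0.012,-0.034,0,0,0.085,0.012,-0.034,0,0,0.085,0.012,-0.034,0,0,0.085,0.012,-0.034,0,0,0.085,0.012,-0.034,0,0,0.085,0.012,-0.034,0,0,0.085,0.012,-0.034,0,0,0.085,0.012,-0.034,0,0,0.085,0.012,-0.034,0,0,0.085,0.012,-0.034,0,0,0.085,0.012,-0.034,0,0,0.085,0.012,-0.034,0,0,0.085,0.012,-0.034,0,0,0.085,0.012,-0.034,0,0,0.085,0.012,-0.034,0,0,0.085,0.01,-0.034,0,0,0.085,0,0,0,-0.08,0.085,0,0,0,-0.08,0.085,0,0,0,-0.027,0.085,0,0,0,0]

```text
time: 7.43
eef_pos: [0.5695, 0.2535, 0.4226]
ee_rot: [180.0, 0.2, 10.0]
force: [0.7, 0.4, -0.1]
opening: 0.0853
gripper_force: 0.0
```

```bash
python3 - <<'E'
from h import *
s=get_state();print(s["eef_pos"],s["ee_rot"])
i=camera_info("wrist");np.savez("w1.npz",K=i["K"],extrinsics=i["extrinsics"])
im=read_camera("wrist")[:,:,::-1].copy();cv2.imwrite("w1.png",im)
t=read_camera("top")[:,:,::-1].copy();cv2.imwrite("t1.png",t)
# mark predicted tongs points
a=np.radians(10);
a2=cv2.resize(im,(600,450),interpolation=cv2.INTER_CUBIC)
b2=cv2.resize(t[100:260,150:512],None,fx=1.6,fy=1.6)
cv2.imwrite("pics/w1.png",cv2.resize(im,(800,600),interpolation=cv2.INTER_CUBIC))
print(i["extrinsics"])
E
```

```text
[0.56952778 0.25347852 0.42264251] [1.79957264e+02 1.78354936e-01 9.98558316e+00]
[[ 0.17308154 -0.94058922 -0.29212104  0.64356147]
 [-0.9849068  -0.16494032 -0.05247173  0.2641799 ]
 [ 0.00117181  0.29679389 -0.95494084  0.39139614]
 [ 0.          0.          0.          1.        ]]
```

View pics/w1.png

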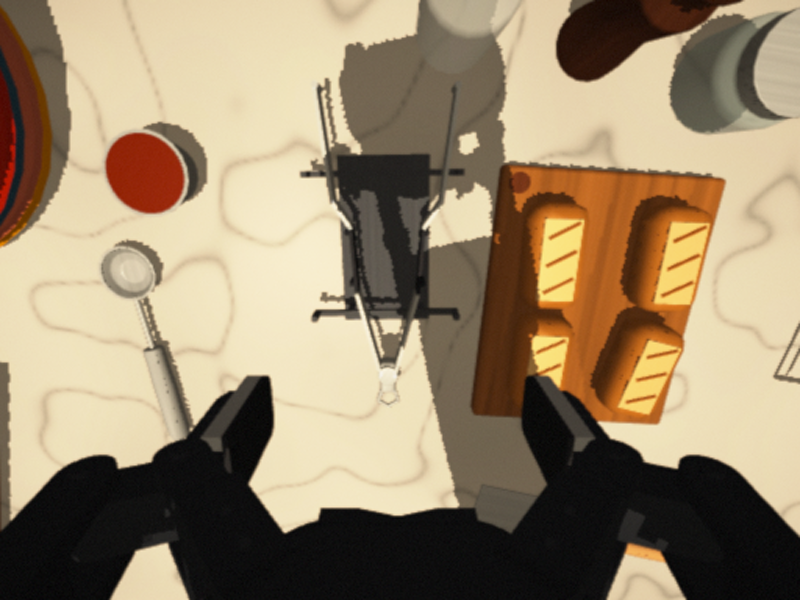

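The wrist view shows the tongs upright in the picture: tips at (321,86) and (455,88), hinge at (389,372), black zone between rows 228 and 296. The cup and spoon are at the left and the rolls at the right.

```bash
python3 - <<'E'
from h import *
np.set_printoptions(precision=4,suppress=True)
I=dict(np.load("w1.npz"));W=lambda u,v,z:p2w("",(u+.5)/1.5625-.5,(v+.5)/1.5625-.5,z,I)
t=(W(321,86,.05)+W(455,88,.05))/2;h=W(389,372,.05);d=t-h
print(t,np.linalg.norm(W(321,86,.05)-W(455,88,.05)),h,np.linalg.norm(d),np.degrees(np.arctan2(d[1],d[0])))
z=[W(344,230,.05),W(357,296,.05),W(429,228,.05),W(416,296,.05)];print(z,np.mean(z,0))
print("ring end",W(389,403,.05), "bars",W(300,174,.043),W(463,173,.043),W(313,316,.043),W(460,315,.043))
u=d/np.linalg.norm(d); print("origin by tips",t-.13*u,"by hinge",h+.105*u)
# rolls seen in top picture, rack front
for k,I2,n,f in(("w",I,"",(556,262)),("w",I,"",(684,262)),):
    print(W(*f,.06))
E
```

```text
[0.6971 0.28   0.05  ] 0.09672197081521251 [0.4733 0.2413 0.05  ] 0.2271559544195095 9.806267539722432
[array([0.5897, 0.2973, 0.05  ]), array([0.5374, 0.2792, 0.05  ]), array([0.6029, 0.2312, 0.05  ]), array([0.5459, 0.2309, 0.05  ])] [0.569  0.2597 0.05  ]
ring end [0.4429 0.2362 0.05  ] bars [0.6257 0.3377 0.043 ] [0.6484 0.2127 0.043 ] [0.5109 0.3142 0.043 ] [0.5336 0.1898 0.043 ]
origin by tips [0.569  0.2579 0.05  ] by hinge [0.5767 0.2592 0.05  ]
[0.5952 0.1285 0.06  ]
[0.6127 0.0291 0.06  ]
```

Emit:
apply_moves:
  series: [0.085,0.0075,-0.0053,0,0,0.085,0,0,0.02,0,0.085,0,0,0.025,0,0.085,0,0,0.025,0,0.085,0,0,0.025,0,0.085,0,0,0.025,0,0.085,0,0,0.025,0,0.085,0,0,0.025,0,0.085,0,0,0.025,0,0.085,0,0,0.02,0,0.085,0,0,0.0115,0,0.085,0,0,0,0,0.052,0,0,0,0,0.052,0,0,0,0,0.052,0,0,0,0,0.052,0,0,0,0,0.052,0,0,0,0,0.052,0,0,0,0]
  newtons: 60

```text
time: 9.03
eef_pos: [0.5779, 0.2606, 0.2016]
ee_rot: [-179.9, -0.3, 9.9]
force: [-0.3, 0.6, 5.7]
opening: 0.0523
gripper_force: 10.5
```

Emit:
apply_moves:
  series: [0.05,0,0,0,0,0.05,0,0,0,0,0.05,0,0,-0.005,0,0.05,0,0,-0.01,0,0.05,0,0,-0.015,0,0.05,0,0,-0.02,0,0.05,0,0,-0.02,0,0.05,0,0,-0.02,0,0.05,0,0,-0.01,0,0.05,0,0,0,0]

```text
time: 9.87
eef_pos: [0.5775, 0.2603, 0.3023]
ee_rot: [-179.9, -0.4, 9.9]
force: [0.6, 0.5, -0.7]
opening: 0.0501
gripper_force: 9.6
```

```bash
python3 - <<'E'
from h import *
s=get_state();print(s["eef_pos"],s["ee_rot"],s["force"],s["moment"])
i=camera_info("wrist");np.savez("w2.npz",K=i["K"],extrinsics=i["extrinsics"])
im=read_camera("wrist")[:,:,::-1].copy();cv2.imwrite("w2.png",im)
sc=read_camera("scene")[:,:,::-1].copy();cv2.imwrite("s2.png",sc)
cv2.imwrite("pics/w2.png",np.vstack([cv2.resize(im,(512,384)),cv2.resize(sc[140:250,190:380],(372,216),interpolation=cv2.INTER_CUBIC)[:,:372] if 0 else np.zeros((0,512,3),np.uint8)]))
crop(sc,200,100,190,140,4,"pics/s2.png")
E
```

```text
[0.57754465 0.26033169 0.30228611] [-179.92331097   -0.37650361    9.92462737] [ 0.60880431  0.46597474 -0.67856723] [-0.0050279  -0.05709729 -0.03909931]
```

View pics/w2.png

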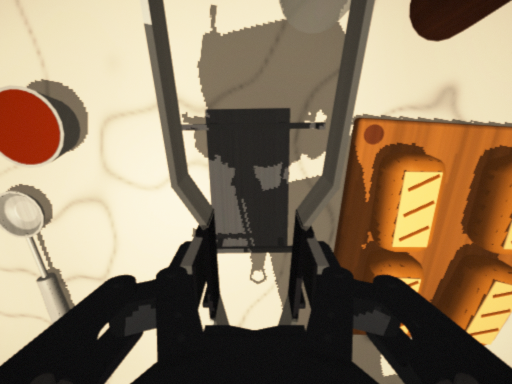

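View pics/s2.png

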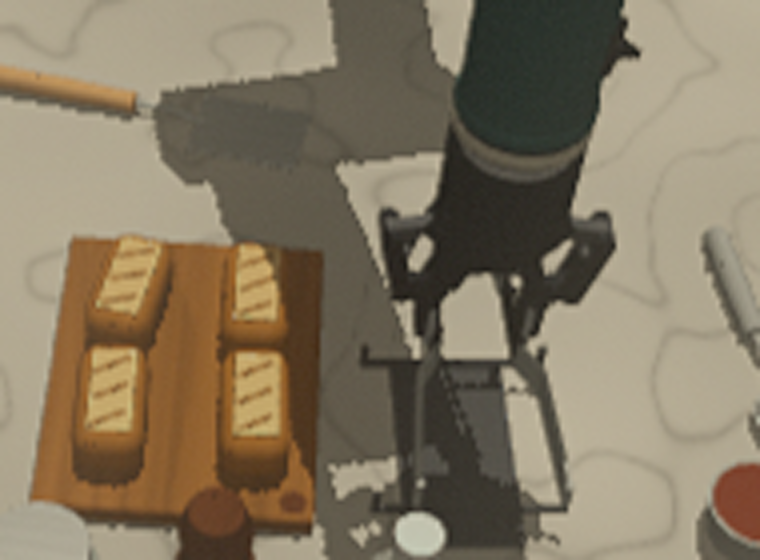

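The wrist view shows the tongs held squarely between the fingers with parallel-looking arms and the rest empty below. The scene crop shows the tongs level over the rest, tips at about (418,508) and (565,508), and all four rolls on the board.

```bash
cat >> h.py <<'E'
def rolls(name=None,cam="top",z=.059):
    """pale tops of the rolls: list of (x,y,yaw deg,len,wid)"""
    im=read_camera(cam)[:,:,::-1].copy(); I=camera_info(cam)
    if name: cv2.imwrite(name,im)
    hsv=cv2.cvtColor(im,cv2.COLOR_BGR2HSV)
    big=cv2.resize(im,None,fx=3,fy=3,interpolation=cv2.INTER_CUBIC);hsv=cv2.cvtColor(big,cv2.COLOR_BGR2HSV)
    m=cv2.inRange(hsv,(15,60,150),(32,170,255));m=cv2.morphologyEx(m,cv2.MORPH_CLOSE,np.ones((9,9)));m=cv2.morphologyEx(m,cv2.MORPH_OPEN,np.ones((9,9)))
    out=[]
    for c in cv2.findContours(m,cv2.RETR_EXTERNAL,cv2.CHAIN_APPROX_NONE)[0]:
        if not 900<cv2.contourArea(c)<8000: continue
        w=np.array([p2w(cam,(p[0][0]+.5)/3-.5,(p[0][1]+.5)/3-.5,z,I)[:2] for p in c],np.float32)
        r=cv2.minAreaRect(w*1000);b=cv2.boxPoints(r);e=[b[1]-b[0],b[2]-b[1]];e.sort(key=np.linalg.norm)
        l=e[1];yaw=np.degrees(np.arctan2(l[1],l[0]));yaw=(yaw+90)%180-90
        out.append(np.array([r[0][0]/1000,r[0][1]/1000,yaw,np.linalg.norm(e[1]),np.linalg.norm(e[0])]))
    return out
def delta(x,y,z,yaw):
    """tool-frame shift (made at the present yaw) and turn to a TCP target"""
    s=get_state();p=s["eef_pos"];a=np.radians(s["ee_rot"][2]);d=np.array([x,y,z])-p
    return np.round([d[0]*np.cos(a)+d[1]*np.sin(a),d[0]*np.sin(a)-d[1]*np.cos(a),-d[2],np.radians(s["ee_rot"][2]-yaw)],4)
def over(r,jaw=.094):
    """TCP xy putting the jaws' point on roll r at its yaw"""
    a=np.radians(r[2]);return r[0]-jaw*np.cos(a),r[1]-jaw*np.sin(a)
E
python3 - <<'E'
from h import *
np.set_printoptions(precision=4,suppress=True)
a=np.radians(9.9);c,s=np.cos(a),np.sin(a)
for zz in(.1287,.1507):
  for sg in(1,-1):
    p=[.5775+.129*c-sg*.046*s,.2603+.129*s+sg*.046*c,zz];q=w2p("scene",p);print(zz,sg,(q-[200,100])*4)
for r in rolls("t2.png"): print(r,over(r),delta(*over(r),.3,r[2]))
I=camera_info("scene")
E
```

```text
0.1287 1 [566.863  514.2479]
0.1287 -1 [407.7978 511.8764]
0.1507 1 [574.2552 493.7354]
0.1507 -1 [412.1101 491.3231]
[  0.2901  -0.0836  85.5471 135.0881  18.7476] (np.float64(0.28284599233944113), np.float64(-0.1772903728867933)) [-0.3639  0.3799 -0.0028 -1.3199]
[ 0.5031  0.1131  6.7365 69.8537 33.5564] (np.float64(0.4097294472802633), np.float64(0.10207057960163067)) [-0.1907  0.1266 -0.0028  0.0556]
[ 0.5127  0.024  -3.3884 68.9962 33.3821] (np.float64(0.4189040708196306), np.float64(0.029583237313167043)) [-0.1942  0.1996 -0.0028  0.2323]
[ 0.5984  0.1282  8.5368 69.7746 33.4067] (np.float64(0.5054166859429127), np.float64(0.11422823547094961)) [-0.0944  0.1311 -0.0028  0.0242]
[ 0.6123  0.0329  7.6194 69.4287 33.4186] (np.float64(0.5191032627869087), np.float64(0.020465394605846364)) [-0.0971  0.2258 -0.0028  0.0402]
[  1.1861  -0.2536  89.6349 838.6936  11.864 ] (np.float64(1.1854965283278123), np.float64(-0.3476222366364648)) [ 0.4959  0.7032 -0.0028 -1.3913]
[  1.1897   0.5509  89.6349 555.9094  14.9691] (np.float64(1.189071285425474), np.float64(0.4568865521069737)) [ 0.6381 -0.0886 -0.0028 -1.3913]
```

Emit:
apply_moves:
  series: [0.05,-0.0107,0.0066,0,0,0.05,-0.02,0.0133,0,0,0.05,-0.02,0.0133,0,0,0.05,-0.02,0.0133,0,0,0.05,-0.02,0.0133,0,0,0.05,-0.02,0.0133,0,0,0.05,-0.02,0.0133,0,0,0.05,-0.02,0.0133,0,0,0.05,-0.02,0.0133,0,0,0.05,-0.02,0.0136,0,0,0.05,0,0,0,0.0278,0.05,0,0,0,0.0278,0.05,0,0,0,0,0.05,0,0,0,0]
  newtons: 40

```text
time: 11.18
eef_pos: [0.4097, 0.1021, 0.297]
ee_rot: [180.0, 0.1, 6.8]
force: [0.0, -0.4, -1.3]
opening: 0.0502
gripper_force: 9.6
```

```bash
python3 - <<'E'
from h import *
s=get_state();print(s["eef_pos"],s["ee_rot"][2],delta(.4097,.1021,.2016,6.7))
im=read_camera("wrist")[:,:,::-1];cv2.imwrite("pics/w3.png",im)
E
```

```text
[0.40972431 0.10213586 0.29702413] 6.774674634723763 [-0.      0.      0.0954  0.0013]
```

View pics/w3.png

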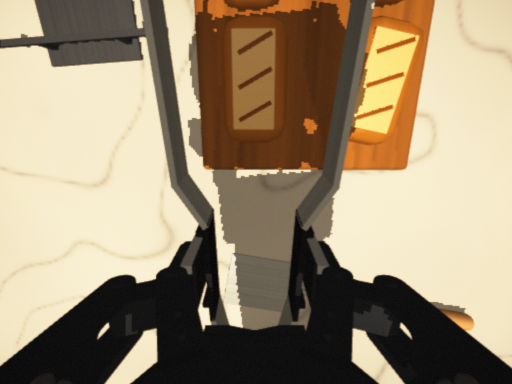

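Roll c sits centred between the jaws at (253,80), and the neighbour at (390,80) is outside them.

Emit:
apply_moves:
  series: [0.05,0,0,0.01,0,0.05,0,0,0.02,0,0.05,0,0,0.02,0,0.05,0,0,0.02,0,0.05,0,0,0.015,0,0.05,0,0,0.0104,0,0.05,0,0,0,0,0.025,0,0,0,0,0.025,0,0,0,0,0.025,0,0,0,0,0.025,0,0,0,0,0.025,0,0,0,0,0.025,0,0,0,0,0.025,0,0,0,0]

```text
time: 12.4
eef_pos: [0.4106, 0.1023, 0.2032]
ee_rot: [-180.0, -0.1, 6.7]
force: [0.1, 0.2, -1.5]
opening: 0.0325
gripper_force: 42.9
```

Emit:
apply_moves:
  series: [0.025,0,0,-0.005,0,0.025,0,0,-0.01,0,0.025,0,0,-0.02,0,0.025,0,0,-0.025,0,0.025,0,0,-0.025,0,0.025,0,0,-0.025,0,0.025,0,0,-0.02,0,0.025,0,0,0,0]

```text
time: 13.07
eef_pos: [0.4122, 0.1027, 0.3385]
ee_rot: [-180.0, -0.6, 6.7]
force: [1.9, -0.3, -1.6]
opening: 0.0326
gripper_force: 42.9
```

```bash
python3 - <<'E'
from h import *
s=get_state();print(s["opening"],s["gripper_force"])
t=read_camera("top")[:,:,::-1].copy();cv2.imwrite("t3.png",t)
f=3;x0,y0=270,140;c=cv2.resize(t[y0:y0+130,x0:x0+242],None,fx=f,fy=f,interpolation=cv2.INTER_CUBIC)
a=np.radians(-.8);R=np.array([[np.cos(a),-np.sin(a)],[np.sin(a),np.cos(a)]])
for p in((-.185,.148,.085),(-.185,-.148,.085),(0,.148,.085),(0,-.148,.085),(-.265-.051,0,.075)):
    w=R@p[:2]+[.655,-.2925];q=(w2p("top",[*w,p[2]])-[x0,y0]+.5)*f;cv2.drawMarker(c,tuple(int(v) for v in q),(0,0,255),0,14);print(w)
cv2.imwrite("pics/t3.png",c)
for r in rolls():
    if 60<r[3]<80:print(r)
E
```

```text
0.03255822289948932 42.94767188373953
[ 0.47208444 -0.14193142]
[ 0.46795163 -0.43790257]
[ 0.6570664  -0.14451443]
[ 0.6529336  -0.44048557]
[ 0.3390308  -0.28808795]
[ 5.15394775e-01  2.24315224e-02 -1.54193878e+00  6.45528259e+01
  3.11850986e+01]
[ 0.6035437   0.12895537  8.53794861 60.12086487 33.69077682]
[6.12579834e-01 3.29078560e-02 8.17910767e+00 7.00225601e+01
 3.33494034e+01]
```

View pics/t3.png

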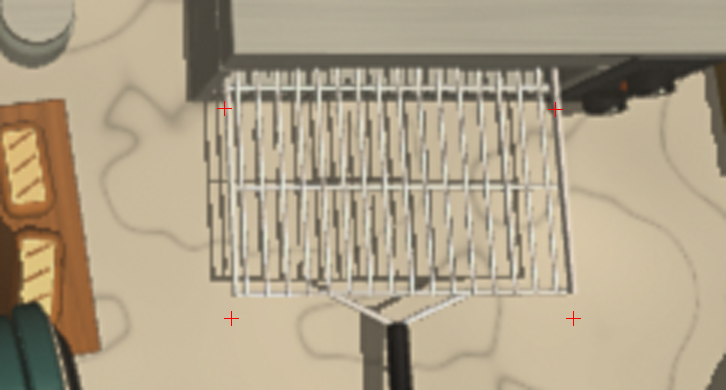

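```bash
python3 - <<'E'
from h import *
C=lambda u,v,z:p2w("top",270+u/3-.5,140+v/3-.5,z)
print(C(233,295,.085),C(570,292,.085),C(397,325,.075))
t=cv2.imread("t3.png");crop(t,370,230,80,80,6,"pics/hd.png")
E
```

```text
[ 0.49265735 -0.14402206  0.085     ] [ 0.49114713 -0.43728973  0.085     ] [ 0.46526501 -0.2880703   0.075     ]
```

View pics/hd.png

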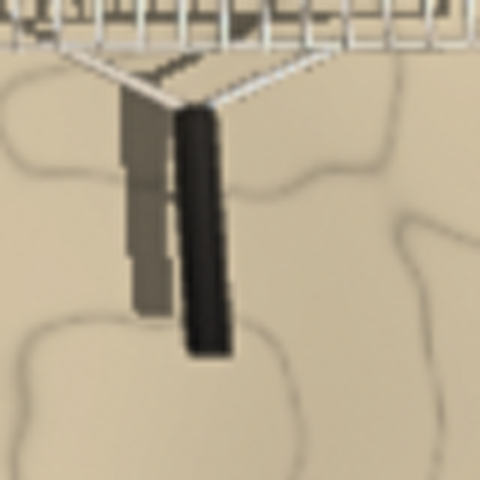

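```bash
python3 - <<'E'
from h import *
B=lambda u,v,z:p2w("top",325+u/5-.4,130+v/5-.4,z)
print("roof edge",B(115,140,.2),B(780,140,.2),"foot corner",B(38,218,0.0),B(68,225,0))
C=lambda u,v,z:p2w("top",270+u/3-.5,140+v/3-.5,z)
print("roof now",C(232,53,.2),C(725,52,.2),C(190,99,0))
D=lambda u,v,z:p2w("top",370+u/6-.5,230+v/6-.5,z)
print("handle",D(195,105,.075),D(210,354,.075))
E
```

```text
roof edge [ 0.67679857 -0.12862154  0.2       ] [ 0.67308229 -0.44902975  0.2       ] foot corner [ 0.68350293 -0.1297817   0.        ] [ 0.67917895 -0.14687307  0.        ]
roof now [ 0.67788793 -0.12683663  0.2       ] [ 0.6741217  -0.52325768  0.2       ] [ 0.68554004 -0.13169959  0.        ]
handle [ 0.46741695 -0.28866688  0.075     ] [ 0.36159681 -0.28729523  0.075     ]
```

The front wire edge is at x = 0.492 and the oven face at 0.677, 185 mm apart. So the rack is at its stop, and it had simply started about 20 mm drawn out.

Emit:
apply_moves:
  series: [0.025,0,0,0,0.0637,0.025,0,0,0,0.0637,0.025,0.002,0.0154,0,0,0.025,0.0035,0.0311,0,0,0.025,0.0035,0.0311,0,0,0.025,0.0035,0.0311,0,0,0.025,0.0035,0.0311,0,0,0.025,0.0035,0.0311,0,0,0.025,0.0035,0.0311,0,0,0.025,0.0035,0.0311,0,0,0.025,0.0035,0.0311,0,0,0.025,0.0035,0.0311,0,0,0.025,0.0035,0.0311,0,0,0.025,0.0035,0.0311,0,0,0.025,0.0035,0.0311,0,0,0.025,0.0035,0.0311,0,0,0.025,0.0035,0.0311,0,0,0.025,0.0035,0.0311,0,0,0.025,0.002,0.0155,0,0,0.025,0,0,0,0]

```text
time: 14.83
eef_pos: [0.4614, -0.3983, 0.3305]
ee_rot: [-180.0, 0.1, -0.7]
force: [0.8, -0.3, -2.4]
opening: 0.0325
gripper_force: 42.9
```

```bash
python3 - <<'E'
from h import *
print(delta(.463,-.3947,.2715,-.6),get_state()["ee_rot"])
i=camera_info("wrist");im=read_camera("wrist")[:,:,::-1].copy();cv2.imwrite("pics/w4.png",im)
E
```

```text
[ 0.0015 -0.0036  0.059  -0.002 ] [-1.79952315e+02  1.18968741e-01 -7.16575095e-01]
```

View pics/w4.png

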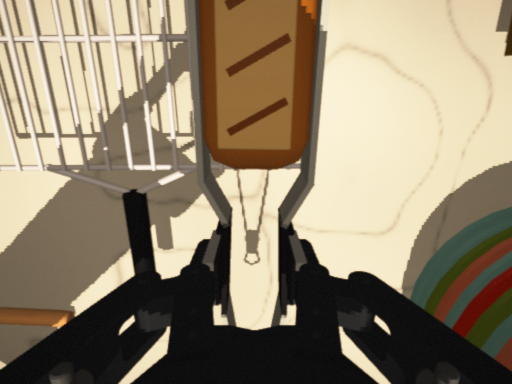

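The roll is held square between the jaws at (258,80), over the right end of the rack.

Emit:
apply_moves:
  series: [0.025,0.0015,-0.0036,0.01,0,0.025,0,0,0.015,0,0.025,0,0,0.015,0,0.025,0,0,0.01,0,0.025,0,0,0.005,0,0.025,0,0,0.003,0,0.025,0,0,0,0,0.025,0,0,0,0]

```text
time: 15.55
eef_pos: [0.4638, -0.3918, 0.2752]
ee_rot: [180.0, -0.0, -0.5]
force: [-0.1, -0.2, -2.4]
opening: 0.032
gripper_force: 42.9
```

Emit:
apply_moves:
  series: [0.025,0,0.002,0.002,0,0.025,0,0,0.001,0,0.025,0,0,0.001,0,0.025,0,0,0,0,0.025,0,0,0,0]

```text
time: 15.97
eef_pos: [0.4635, -0.3942, 0.271]
ee_rot: [180.0, -0.0, -0.6]
force: [-0.0, -0.2, -1.9]
opening: 0.0327
gripper_force: 42.9
```

Emit:
apply_moves:
  series: [0.025,0,0,0.001,0,0.025,0,0,0,0,0.036,0,0,0,0,0.042,0,0,0,0,0.042,0,0,0,0,0.042,0,0,0,0,0.042,0,0,-0.005,0,0.042,0,0,-0.01,0,0.042,0,0,-0.02,0,0.042,0,0,-0.02,0,0.045,0,0,-0.015,0,0.05,0,0,-0.01,0,0.05,0,0,0,0]

```text
time: 17.05
eef_pos: [0.4643, -0.3948, 0.3539]
ee_rot: [179.8, -0.3, -0.6]
force: [0.9, -0.5, -0.7]
opening: 0.0498
gripper_force: 9.6
```

```bash
python3 - <<'E'
from h import *
print(get_state()["eef_pos"],get_state()["opening"],get_state()["force"])
for z in(.059,.126):
  for r in rolls("t4.png",z=z):
    if 50<r[3]<80: print(z,r.round(4),delta(*over(r),.31,r[2]))
E
```

```text
[ 0.46429585 -0.3948139   0.35389159] 0.04976855380359596 [ 0.85048752 -0.47151985 -0.70813278]
0.059 [ 5.12800e-01  2.37000e-02 -4.71770e+00  6.96540e+01  3.33223e+01] [-0.0489 -0.4254  0.042   0.0725]
0.059 [ 0.5983  0.1283  8.4389 69.6162 33.7318] [ 0.0364 -0.5093  0.042  -0.1571]
0.059 [6.12600e-01 3.30000e-02 7.90410e+00 6.99727e+01 3.34640e+01] [ 0.0515 -0.415   0.042  -0.1477]
0.126 [ 5.07500e-01  2.86000e-02 -3.66240e+00  6.52255e+01  3.12081e+01] [-0.054  -0.4281  0.0403  0.0541]
0.126 [ 0.5879  0.1265  8.3151 65.648  31.7268] [ 0.0265 -0.5072  0.0403 -0.1549]
0.126 [6.00900e-01 3.71000e-02 7.54780e+00 6.56591e+01 3.15395e+01] [ 0.0402 -0.4192  0.0403 -0.1415]
```

Emit:
apply_moves:
  series: [0.05,-0.0018,-0.0152,0,0,0.05,-0.0037,-0.0315,0,0,0.05,-0.0037,-0.0315,0,0,0.05,-0.0037,-0.0315,0,0,0.05,-0.0037,-0.0315,0,0,0.05,-0.0037,-0.0315,0,0,0.05,-0.0037,-0.0315,0,0,0.05,-0.0037,-0.0315,0,0,0.05,-0.0037,-0.0315,0,0,0.05,-0.0037,-0.0315,0,0,0.05,-0.0037,-0.0315,0,0,0.05,-0.0037,-0.0315,0,0,0.05,-0.0037,-0.0315,0,0,0.05,-0.0036,-0.0314,0,0,0.05,0,0,0.02,0.03,0.05,0,0,0.02,0.03,0.05,0,0,0,0,0.05,0,0,0,0]

```text
time: 18.65
eef_pos: [0.416, 0.0315, 0.3076]
ee_rot: [180.0, 0.3, -3.9]
force: [-0.2, -0.6, -0.7]
opening: 0.0501
gripper_force: 9.6
```

```bash
python3 - <<'E'
from h import *
s=get_state();print(s["eef_pos"],s["ee_rot"][2],delta(.419,.0303,.2025,-4))
# wrist view: pale tops
for r in rolls("w5.png",cam="wrist"): print(r.round(4))
for r in rolls("t5.png",z=.126):
    if r[1]<-.1 and r[3]<100: print("rack",r.round(4))
E
```

```text
[0.41600918 0.03148806 0.30764705] -3.911318046091244 [0.0031 0.001  0.1051 0.0015]
[  0.2536  -0.0647 -12.9045  41.2601   9.9651]
[ 0.3167 -0.1225 89.7508 22.1147 16.9874]
[ 0.5209 -0.1422 -1.2729 18.6208 18.5884]
[ 0.5225 -0.1212  0.4715 23.1157  4.2605]
[ 0.5241 -0.1116 10.1444 25.2909  6.636 ]
[ 0.5313 -0.1554 63.0359 21.4012 10.2771]
[ 0.5393 -0.0857 65.8042 40.3438  7.3856]
[ 0.538  -0.1299 -0.9296 15.6771 15.1475]
[ 0.5454 -0.1547 -0.8195 10.0971  9.2122]
[ 0.547  -0.1421 86.0482 12.4642  8.1635]
[ 0.5673  0.1276 86.0485 20.2754  4.7485]
[ 0.5643  0.1622 72.2028 46.4505 17.4564]
rack [ 0.5597 -0.3967 -2.4391 76.2783 32.7547]
```

Emit:
apply_moves:
  series: [0.05,0.003,0.001,0.01,0,0.05,0,0,0.02,0,0.05,0,0,0.02,0,0.05,0,0,0.02,0,0.05,0,0,0.02,0,0.05,0,0,0.015,0,0.05,0,0,0,0,0.025,0,0,0,0,0.025,0,0,0,0,0.025,0,0,0,0,0.025,0,0,0,0,0.025,0,0,0,0,0.025,0,0,0,0,0.025,0,0,0,0]

```text
time: 19.92
eef_pos: [0.4211, 0.0298, 0.2054]
ee_rot: [-180.0, -0.1, -4.0]
force: [0.5, -0.7, -0.9]
opening: 0.0325
gripper_force: 42.5
```

Emit:
apply_moves:
  series: [0.025,0,0,-0.005,0,0.025,0,0,-0.015,0,0.025,0,0,-0.025,0,0.025,0,0,-0.03,0,0.025,0,0,-0.03,0,0.025,0,0,-0.025,-0.03,0.025,0.0019,0.0148,0,-0.0293,0.025,0.0038,0.0295,0,0,0.025,0.0038,0.0295,0,0,0.025,0.0038,0.0295,0,0,0.025,0.0038,0.0295,0,0,0.025,0.0038,0.0295,0,0,0.025,0.0038,0.0295,0,0,0.025,0.0038,0.0295,0,0,0.025,0.0038,0.0295,0,0,0.025,0.0038,0.0295,0,0,0.025,0.0038,0.0295,0,0,0.025,0.0038,0.0295,0,0,0.025,0.0019,0.0148,0,0,0.025,0,0,0,0]

```text
time: 21.58
eef_pos: [0.4623, -0.3275, 0.3349]
ee_rot: [179.9, -0.0, -0.8]
force: [-0.3, -0.4, -1.2]
opening: 0.0324
gripper_force: 42.5
```

```bash
python3 - <<'E'
from h import *
s=get_state();print(s["eef_pos"],s["ee_rot"],s["force"],delta(.463,-.3247,.2715,-.6))
E
```

```text
[ 0.46225063 -0.32745048  0.33492094] [ 1.79942969e+02 -1.15888898e-02 -7.53640724e-01] [-0.29277906 -0.36047291 -1.23107605] [ 0.0007 -0.0028  0.0634 -0.0027]
```

Emit:
apply_moves:
  series: [0.025,0.0005,-0.002,0.01,0,0.025,0,0,0.015,0,0.025,0,0,0.015,0,0.025,0,0,0.01,0,0.025,0,0,0.005,0,0.025,0,0,0.003,0,0.025,0,0,0.002,0,0.025,0,0,0.001,0,0.025,0,0,0,0,0.025,0,0,0,0]

```text
time: 22.42
eef_pos: [0.463, -0.3229, 0.2745]
ee_rot: [180.0, -0.1, -0.6]
force: [-0.0, -1.1, -2.2]
opening: 0.0322
gripper_force: 42.5
```

Emit:
apply_moves:
  series: [0.025,0,0.001,0.002,0,0.025,0,0,0.001,0,0.025,0,0,0,0,0.025,0,0,0,0]

```text
time: 22.75
eef_pos: [0.463, -0.3242, 0.2717]
ee_rot: [179.9, -0.1, -0.6]
force: [-1.0, -0.3, 2.8]
opening: 0.0323
gripper_force: 42.7
```

Contact (z force up by 5 N). Release and lift.

Emit:
apply_moves:
  series: [0.036,0,0,0,0,0.042,0,0,0,0,0.042,0,0,0,0,0.042,0,0,0,0,0.042,0,0,-0.005,0,0.042,0,0,-0.01,0,0.042,0,0,-0.02,0,0.042,0,0,-0.02,0,0.045,0,0,-0.015,0,0.05,0,0,-0.01,0,0.05,0,0,0,0,0.05,0,0,0,0]

```text
time: 23.75
eef_pos: [0.4628, -0.3239, 0.3517]
ee_rot: [179.9, -0.1, -0.6]
force: [-0.5, 1.1, -2.1]
opening: 0.05
gripper_force: 9.6
```

```bash
python3 - <<'E'
from h import *
print(get_state()["eef_pos"],get_state()["opening"],get_state()["force"])
for z in(.059,.126):
  for r in rolls("t6.png",z=z):
    if 50<r[3]<80 and (r[1]<-.1)==(z>.1): print(z,r.round(4),over(r),delta(*over(r),.31,r[2]))
E
```

```text
[ 0.4628435  -0.32388087  0.35165805] 0.05003087198445169 [-0.47275683  1.13640415 -2.09810852]
0.059 [ 0.5984  0.1282  8.4812 69.7508 33.7748] (np.float64(0.5053876316624849), np.float64(0.11428704787742985)) [ 0.0383 -0.4383  0.0405 -0.1585]
0.059 [6.12500e-01 3.29000e-02 7.61890e+00 6.99463e+01 3.34762e+01] (np.float64(0.5193635292315852), np.float64(0.020472091873448568)) [ 0.0533 -0.3447  0.0405 -0.1435]
```

Emit:
apply_moves:
  series: [0.05,0.0016,-0.0127,0,0,0.05,0.0026,-0.0304,0,0,0.05,0.0026,-0.0304,0,0,0.05,0.0026,-0.0304,0,0,0.05,0.0026,-0.0304,0,0,0.05,0.0026,-0.0304,0,0,0.05,0.0026,-0.0304,0,0,0.05,0.0026,-0.0304,0,0,0.05,0.0026,-0.0304,0,0,0.05,0.0026,-0.0304,0,0,0.05,0.0026,-0.0304,0,0,0.05,0.0026,-0.0304,0,0,0.05,0.0026,-0.0304,0,0,0.05,0.0026,-0.0304,0,0,0.05,0.0026,-0.0304,0,0,0.05,0,0,0.02,-0.08,0.05,0,0,0.02,-0.077,0.05,0,0,0,0,0.05,0,0,0,0]

```text
time: 25.43
eef_pos: [0.5037, 0.1145, 0.3086]
ee_rot: [180.0, 0.3, 8.3]
force: [0.4, 0.4, -0.6]
opening: 0.0501
gripper_force: 9.6
```

```bash
python3 - <<'E'
from h import *
s=get_state();print(s["eef_pos"],s["ee_rot"][2],delta(.5054,.1143,.2025,8.4))
for z in(.059,.126):
  for r in rolls("t7.png",z=z):
    if 50<r[3]<80 and (r[1]<-.1)==(z>.1): print(z,r.round(4))
E
```

```text
[0.50372031 0.11446845 0.30856288] 8.311561350765965 [ 0.0016  0.0004  0.1061 -0.0015]
0.126 [ 0.5582 -0.3261 -1.2436 75.705  32.6543]
0.126 [ 0.5599 -0.3975 -0.7782 75.7434 35.1049]
```

Emit:
apply_moves:
  series: [0.05,0.0015,0,0.01,0,0.05,0,0,0.02,0,0.05,0,0,0.02,0,0.05,0,0,0.02,0,0.05,0,0,0.02,0,0.05,0,0,0.015,0,0.05,0,0,0.001,0,0.05,0,0,0,0,0.025,0,0,0,0,0.025,0,0,0,0,0.025,0,0,0,0,0.025,0,0,0,0,0.025,0,0,0,0,0.025,0,0,0,0,0.025,0,0,0,0]

```text
time: 26.78
eef_pos: [0.5078, 0.1144, 0.2062]
ee_rot: [180.0, -0.2, 8.4]
force: [0.4, -0.2, 6.3]
opening: 0.0319
gripper_force: 41.7
```

Emit:
apply_moves:
  series: [0.025,0,0,-0.005,0,0.025,0,0,-0.015,0,0.025,0,0,-0.025,0,0.025,0,0,-0.03,0,0.025,0,0,-0.03,0.0785,0.025,0,0,-0.025,0.0785,0.025,-0.0017,0.0154,0,0,0.025,-0.0034,0.0308,0,0,0.025,-0.0034,0.0308,0,0,0.025,-0.0034,0.0308,0,0,0.025,-0.0034,0.0308,0,0,0.025,-0.0034,0.0308,0,0,0.025,-0.0034,0.0308,0,0,0.025,-0.0034,0.0308,0,0,0.025,-0.0034,0.0308,0,0,0.025,-0.0034,0.0308,0,0,0.025,-0.0034,0.0308,0,0,0.025,-0.0034,0.0308,0,0,0.025,-0.0017,0.0154,0,0,0.025,0,0,0,0]

```text
time: 28.45
eef_pos: [0.4611, -0.2575, 0.3342]
ee_rot: [180.0, 0.1, -0.8]
force: [0.7, 0.3, -3.4]
opening: 0.0323
gripper_force: 41.0
```

```bash
python3 - <<'E'
from h import *
s=get_state();print(s["eef_pos"],s["ee_rot"],s["force"],delta(.463,-.2547,.2715,-.6))
E
```

```text
[ 0.46113615 -0.25746344  0.33417042] [ 1.79976761e+02  8.27107903e-02 -7.91179639e-01] [ 0.65162189  0.33848453 -3.36768154] [ 0.0018 -0.0028  0.0627 -0.0033]
```

Emit:
apply_moves:
  series: [0.025,0.001,-0.001,0.01,0,0.025,0,0,0.015,0,0.025,0,0,0.015,0,0.025,0,0,0.01,0,0.025,0,0,0.005,0,0.025,0,0,0.003,0,0.025,0,0,0.002,0,0.025,0,0,0,0,0.025,0,0,0,0]

```text
time: 29.2
eef_pos: [0.4635, -0.2539, 0.2754]
ee_rot: [180.0, -0.1, -0.6]
force: [-0.1, -1.0, -2.1]
opening: 0.0331
gripper_force: 41.0
```

Emit:
apply_moves:
  series: [0.025,0,0.001,0.002,0,0.025,0,0,0.001,0,0.025,0,0,0.001,0,0.025,0,0,0,0,0.025,0,0,0,0]

```text
time: 29.62
eef_pos: [0.4633, -0.2553, 0.2717]
ee_rot: [179.9, -0.1, -0.6]
force: [-2.2, -0.2, 3.6]
opening: 0.0327
gripper_force: 41.3
```

Emit:
apply_moves:
  series: [0.036,0,0,0,0,0.042,0,0,0,0,0.042,0,0,0,0,0.042,0,0,0,0,0.042,0,0,-0.005,0,0.042,0,0,-0.01,0,0.042,0,0,-0.02,0,0.042,0,0,-0.02,0,0.045,0,0,-0.015,0,0.05,0,0,-0.01,0,0.05,0,0,0,0,0.05,0,0,0,0]

```text
time: 30.62
eef_pos: [0.4633, -0.2549, 0.3516]
ee_rot: [179.9, -0.1, -0.6]
force: [-0.3, 0.8, -2.1]
opening: 0.0501
gripper_force: 9.6
```

```bash
python3 - <<'E'
from h import *
print(get_state()["eef_pos"],get_state()["opening"],get_state()["force"])
for z in(.059,.126):
  for r in rolls("t8.png",z=z):
    if 50<r[3]<80 and (r[1]<-.1)==(z>.1): print(z,r.round(4),over(r),delta(*over(r),.31,r[2]))
E
```

```text
[ 0.46326052 -0.25492747  0.35162438] 0.05011545687147448 [-0.26395939  0.82552628 -2.05006036]
0.059 [6.12400e-01 3.28000e-02 8.19990e+00 6.96493e+01 3.34658e+01] (np.float64(0.5193923547477106), np.float64(0.019412793258307623)) [ 0.0537 -0.2747  0.0405 -0.1536]
0.126 [ 0.2953 -0.1098 86.004  51.6406 16.6867] (np.float64(0.2887571625085209), np.float64(-0.2035576829833108)) [-0.1744 -0.0492  0.0398 -1.5116]
```

Emit:
apply_moves:
  series: [0.05,0.003,-0.0153,0,0,0.05,0.0059,-0.0305,0,0,0.05,0.0059,-0.0305,0,0,0.05,0.0059,-0.0305,0,0,0.05,0.0059,-0.0305,0,0,0.05,0.0059,-0.0305,0,0,0.05,0.0059,-0.0305,0,0,0.05,0.0059,-0.0305,0,0,0.05,0.0059,-0.0305,0,0,0.05,0.003,-0.0153,0,0,0.05,0,0,0.02,-0.075,0.05,0,0,0.02,-0.074,0.05,0,0,0,0,0.05,0,0,0,0]

```text
time: 31.88
eef_pos: [0.5179, 0.0193, 0.3083]
ee_rot: [-180.0, 0.3, 7.8]
force: [1.3, -0.5, -1.8]
opening: 0.0504
gripper_force: 9.6
```

```bash
python3 - <<'E'
from h import *
s=get_state();print(s["eef_pos"],s["ee_rot"][2],delta(.5193,.0198,.2025,7.9))
for z in(.059,.126):
  for r in rolls("t9.png",z=z):
    if 50<r[3]<80 and (r[1]<-.1)==(z>.1): print(z,r.round(4))
E
```

```text
[0.51785761 0.0193036  0.3083019 ] 7.836106394705926 [ 0.0015 -0.0003  0.1058 -0.0011]
0.126 [ 0.5583 -0.2567 -1.1071 75.5054 32.6729]
0.126 [ 0.5597 -0.3967 -2.4925 76.2945 32.7708]
```

Emit:
apply_moves:
  series: [0.05,0.0015,0,0.01,0,0.05,0,0,0.02,0,0.05,0,0,0.02,0,0.05,0,0,0.02,0,0.05,0,0,0.02,0,0.05,0,0,0.015,0,0.05,0,0,0.001,0,0.05,0,0,0,0,0.025,0,0,0,0,0.025,0,0,0,0,0.025,0,0,0,0,0.025,0,0,0,0,0.025,0,0,0,0,0.025,0,0,0,0,0.025,0,0,0,0]

```text
time: 33.23
eef_pos: [0.5216, 0.0193, 0.2062]
ee_rot: [180.0, -0.2, 7.9]
force: [-0.3, -0.0, 6.5]
opening: 0.0323
gripper_force: 41.5
```

```bash
python3 - <<'E'
from h import *
t=cv2.imread("t9.png");crop(t,210,130,290,150,2.7,"pics/t9.png")
E
```

```text
(no output)
```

View pics/t9.png

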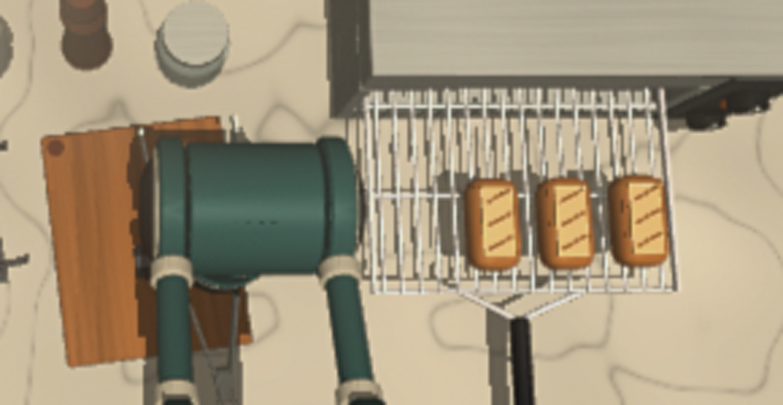

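The picture shows three rolls side by side on the rack at (493,224), (566,224) and (639,222), with free room at the left end; the arm hides the fourth.

Emit:
apply_moves:
  series: [0.025,0,0,-0.005,0,0.025,0,0,-0.015,0,0.025,0,0,-0.025,0,0.025,0,0,-0.03,0,0.025,0,0,-0.03,0.0742,0.025,0,0,-0.025,0.0742,0.025,-0.004,0.0146,0,0,0.025,-0.0081,0.0292,0,0,0.025,-0.0081,0.0292,0,0,0.025,-0.0081,0.0292,0,0,0.025,-0.0081,0.0292,0,0,0.025,-0.0081,0.0292,0,0,0.025,-0.0081,0.0292,0,0,0.025,-0.004,0.0146,0,0,0.025,0,0,0,0,0.025,0,0,0,0]

```text
time: 34.57
eef_pos: [0.4613, -0.1848, 0.3341]
ee_rot: [-179.9, 0.1, -0.7]
force: [-0.3, 0.3, -2.5]
opening: 0.0324
gripper_force: 40.8
```

```bash
python3 - <<'E'
from h import *
s=get_state();print(s["eef_pos"],s["ee_rot"],s["force"],delta(.463,-.1847,.2715,-.6))
E
```

```text
[ 0.46127783 -0.18482073  0.3341063 ] [-1.79929682e+02  8.72483490e-02 -7.01396673e-01] [-0.34196954  0.26739925 -2.47339339] [ 0.0017 -0.0001  0.0626 -0.0018]
```

Emit:
apply_moves:
  series: [0.025,0.001,0,0.01,0,0.025,0,0,0.015,0,0.025,0,0,0.015,0,0.025,0,0,0.01,0,0.025,0,0,0.005,0,0.025,0,0,0.003,0,0.025,0,0,0.002,0,0.025,0,0,0,0,0.025,0,0,0,0]

```text
time: 35.32
eef_pos: [0.4634, -0.1845, 0.2754]
ee_rot: [180.0, -0.1, -0.6]
force: [0.3, 1.0, -2.8]
opening: 0.0325
gripper_force: 40.8
```

Emit:
apply_moves:
  series: [0.025,0,0,0.002,0,0.025,0,0,0.001,0,0.025,0,0,0.001,0,0.025,0,0,0,0,0.025,0,0,0,0]

```text
time: 35.73
eef_pos: [0.4633, -0.1847, 0.2716]
ee_rot: [180.0, -0.1, -0.6]
force: [-2.7, 0.3, 4.4]
opening: 0.0325
gripper_force: 41.2
```

Emit:
apply_moves:
  series: [0.036,0,0,0,0,0.042,0,0,0,0,0.042,0,0,0,0,0.042,0,0,0,0,0.042,0,0,-0.005,0,0.042,0,0,-0.01,0,0.042,0,0,-0.02,0,0.042,0,0,-0.02,0,0.045,0,0,-0.015,0,0.05,0,0,-0.01,0,0.05,0,0,0,0,0.05,0,0,0,0]

```text
time: 36.73
eef_pos: [0.4632, -0.1845, 0.3516]
ee_rot: [180.0, -0.1, -0.6]
force: [0.2, 0.7, -1.8]
opening: 0.0501
gripper_force: 9.7
```

```bash
python3 - <<'E'
from h import *
print(get_state()["eef_pos"],delta(.5777,.2606,.3,9.9))
E
```

```text
[ 0.46319503 -0.18452261  0.35158384] [ 0.1101 -0.4462  0.0516 -0.1827]
```

Emit:
apply_moves:
  series: [0.05,0.004,-0.0159,0,0,0.05,0.0079,-0.0319,0,0,0.05,0.0079,-0.0319,0,0,0.05,0.0079,-0.0319,0,0,0.05,0.0079,-0.0319,0,0,0.05,0.0079,-0.0319,0,0,0.05,0.0079,-0.0319,0,0,0.05,0.0079,-0.0319,0,0,0.05,0.0079,-0.0319,0,0,0.05,0.0079,-0.0319,0,0,0.05,0.0079,-0.0319,0,0,0.05,0.0079,-0.0319,0,0,0.05,0.0079,-0.0319,0,0,0.05,0.0079,-0.0319,0,0,0.05,0.004,-0.0159,0,0,0.05,0,0,0.02,-0.0915,0.05,0,0,0.03,-0.0912,0.05,0,0,0,0,0.05,0,0,0,0]

```text
time: 38.32
eef_pos: [0.5765, 0.2601, 0.2971]
ee_rot: [179.9, 0.5, 9.8]
force: [0.5, 0.3, -0.7]
opening: 0.0503
gripper_force: 9.6
```

```bash
python3 - <<'E'
from h import *
s=get_state();print(s["eef_pos"],s["ee_rot"],delta(.5777,.2606,.2035,9.9))
for r in rolls("t10.png",z=.126):
    if 50<r[3]<100 and r[1]<-.1: print(r.round(4))
im=read_camera("wrist")[:,:,::-1];t=cv2.imread("t10.png")
cv2.imwrite("pics/w10.png",np.hstack([cv2.resize(im,(400,300)),cv2.resize(t[100:325,200:500],(400,300))]))
E
```

```text
[0.57649795 0.26008268 0.29714912] [179.88971441   0.45675219   9.75695337] [ 0.0013 -0.0003  0.0936 -0.0025]
[ 0.5491 -0.2099 -0.1938 70.9545 32.8295]
[ 0.5583 -0.2579 -0.272  75.7809 33.0123]
[ 0.5586 -0.3261 -1.2441 76.5802 32.6055]
[ 0.5598 -0.3966 -2.3838 76.3109 33.1698]
```

View pics/w10.png

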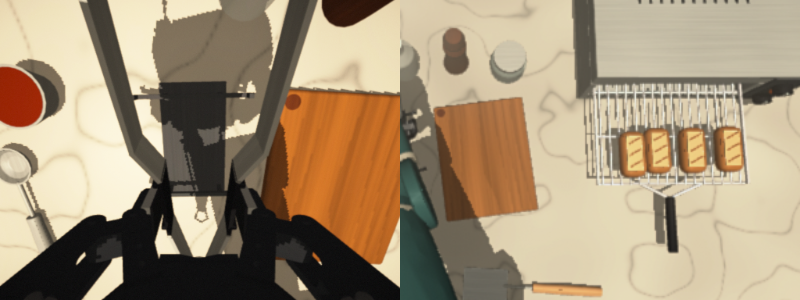

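The wrist half shows the empty rest lined up under the tongs. The top half shows all four rolls on the rack, but the fourth has been knocked against its neighbour, at (632,155). I'll look closer.

```bash
python3 - <<'E'
from h import *
t=cv2.imread("t10.png");s=read_camera("scene")[:,:,::-1].copy();cv2.imwrite("s10.png",s)
print(w2p("scene",[.55,-.21,.1]))
a=cv2.resize(t[180:250,340:470],(800,430),interpolation=cv2.INTER_CUBIC)
q=w2p("scene",[.55,-.25,.1]).astype(int)
x,y=np.clip(q[0]-60,0,400),max(q[1]-40,0)
b=cv2.resize(s[y:y+24,x:x+112],(800,170)) 
cv2.imwrite("pics/z10.png",np.vstack([a,b]))
E
```

```text
[144.01653978 157.34084244]
```

View pics/z10.png

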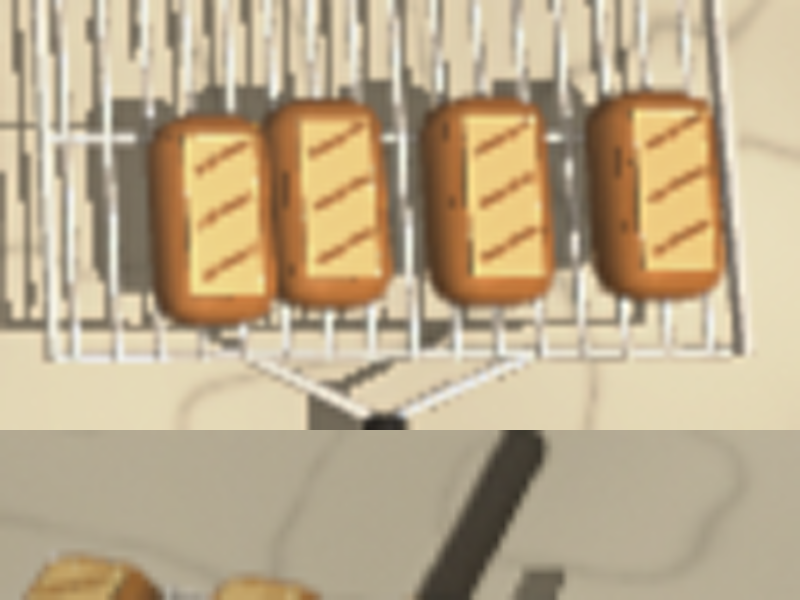

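Rolls are at (215,220), (328,200), (490,200) and (655,190) in the enlarged crop: all flat, with the left two side by side and touching, none stacked. The job can go on.

Emit:
apply_moves:
  series: [0.05,0.0012,0,0.01,0,0.05,0,0,0.02,0,0.05,0,0,0.02,0,0.05,0,0,0.02,0,0.05,0,0,0.012,0,0.05,0,0,0.005,0,0.05,0,0,0,0,0.05,0,0,0,0]

```text
time: 39.13
eef_pos: [0.5797, 0.2612, 0.2145]
ee_rot: [-180.0, -0.0, 9.9]
force: [0.9, -0.0, -0.4]
opening: 0.0503
gripper_force: 9.7
```

Emit:
apply_moves:
  series: [0.05,-0.001,0,0.005,0,0.05,0,0,0.004,0,0.05,0,0,0.002,0,0.05,0,0,0,0,0.05,0,0,0,0]

```text
time: 39.55
eef_pos: [0.5786, 0.2611, 0.2032]
ee_rot: [-180.0, -0.1, 9.9]
force: [1.0, -0.7, 0.6]
opening: 0.0498
gripper_force: 9.8
```

Emit:
apply_moves:
  series: [0.05,0,0,0.001,0,0.05,0,0,0.001,0,0.05,0,0,0,0,0.05,0,0,0,0]

```text
time: 39.88
eef_pos: [0.5788, 0.2611, 0.2027]
ee_rot: [-180.0, -0.1, 9.9]
force: [-2.6, -1.0, 9.6]
opening: 0.0503
gripper_force: 10.0
```

Contact on the bars. Open gently and lift.

Emit:
apply_moves:
  series: [0.054,0,0,0,0,0.057,0,0,0,0,0.06,0,0,0,0,0.065,0,0,0,0,0.075,0,0,0,0,0.085,0,0,0,0,0.085,0,0,0,0,0.085,0,0,-0.005,0,0.085,0,0,-0.015,0,0.085,0,0,-0.03,0,0.085,0,0,-0.035,0,0.085,0,0,-0.035,0,0.085,0,0,-0.035,0,0.085,0,0,-0.035,0,0.085,0,0,-0.03,0,0.085,0,0,0,0,0.085,0,0,0,0]

```text
time: 41.3
eef_pos: [0.5789, 0.2612, 0.4248]
ee_rot: [-179.9, -0.4, 9.9]
force: [-0.1, 0.1, -1.2]
opening: 0.085
gripper_force: 0.0
```

```bash
python3 - <<'E'
from h import *
s=get_state();print(s["eef_pos"],s["ee_rot"],s["opening"])
I=camera_info("wrist");im=read_camera("wrist")[:,:,::-1].copy();cv2.imwrite("w11.png",im)
old=cv2.imread("w1.png");Io=dict(np.load("w1.npz"))
# warp the start view onto the z=0.05 plane and compare with now, over the tongs area
def plane(im,I,z=.05):
    pts=np.array([[.42,.34],[.72,.34],[.72,.18],[.42,.18]]);src=np.float32([w2p("",[*p,z],I) for p in pts])
    dst=np.float32([[(p[0]-.42)*2000,(.34-p[1])*2000] for p in pts])
    return cv2.warpPerspective(im,cv2.getPerspectiveTransform(src,dst),(600,320))
a,b=[cv2.GaussianBlur(cv2.cvtColor(plane(*q),cv2.COLOR_BGR2GRAY),(0,0),2).astype(np.float32) for q in((old,Io),(im,I))]
for nm,sl in dict(all=np.s_[:,:],tips=np.s_[:,380:],back=np.s_[:,:220]).items():
    sh,resp=cv2.phaseCorrelate(np.ascontiguousarray(a[sl]),np.ascontiguousarray(b[sl]),cv2.createHanningWindow(a[sl].shape[::-1],cv2.CV_32F));print(nm,np.array(sh)/2,"mm",resp)
cv2.imwrite("pa.png",a);cv2.imwrite("pb.png",b)
print(delta(.392,-.2885,.42,-.7))
E
```

```text
[0.57892951 0.2612026  0.4247618 ] [-179.91894625   -0.37274566    9.90175003] 0.08500020925396352
all [2.45788009 1.95290767] mm 0.3675807209809621
tips [ 0.30104114 -0.10959916] mm 0.17369007688098484
back [2.33985445 2.27361655] mm 0.5316275982856751
[-0.278   0.5092  0.002   0.185 ][ WARN:0@0.756] global loadsave.cpp:1063 imwrite_ Unsupported depth image for selected encoder is fallbacked to CV_8U.
```

Emit:
apply_moves:
  series: [0.085,0,0,0,0.0925,0.085,0,0,0,0.0925,0.085,-0.0053,0.0162,0,0,0.085,-0.0106,0.0325,0,0,0.085,-0.0106,0.0325,0,0,0.085,-0.0106,0.0325,0,0,0.085,-0.0106,0.0325,0,0,0.085,-0.0106,0.0325,0,0,0.085,-0.0106,0.0325,0,0,0.085,-0.0106,0.0325,0,0,0.085,-0.0106,0.0325,0,0,0.085,-0.0106,0.0325,0,0,0.085,-0.0106,0.0325,0,0,0.085,-0.0106,0.0325,0,0,0.085,-0.0106,0.0325,0,0,0.085,-0.0106,0.0325,0,0,0.085,-0.0106,0.0325,0,0,0.085,-0.0106,0.0325,0,0,0.085,-0.0106,0.0325,0,0,0.085,-0.0053,0.0162,0,0]

```text
time: 43.02
eef_pos: [0.3896, -0.2916, 0.4185]
ee_rot: [-179.9, 0.2, -0.8]
force: [-0.1, -0.4, -0.1]
opening: 0.085
gripper_force: 0.0
```

Emit:
apply_moves:
  series: [0.085,0,0,0.01,0,0.085,0,0,0.025,0,0.085,0,0,0.025,0,0.085,0,0,0.025,0]

```text
time: 43.35
eef_pos: [0.3908, -0.2882, 0.3329]
ee_rot: [-179.9, 0.1, -0.7]
force: [-0.3, 1.0, 0.5]
opening: 0.085
gripper_force: 0.0
```

```bash
python3 - <<'E'
from h import *
s=get_state();print(s["eef_pos"],s["ee_rot"],delta(.391,-.2885,.224,-.7))
E
```

```text
[ 0.39079186 -0.28817194  0.33290464] [-1.79873089e+02  1.10791178e-01 -7.19717550e-01] [ 0.0002  0.0003  0.1089 -0.0003]
```

Emit:
apply_moves:
  series: [0.085,0,0,0.02,0,0.085,0,0,0.025,0,0.085,0,0,0.025,0,0.085,0,0,0.02,0,0.085,0,0,0.01,0,0.085,0,0,0.005,0,0.085,0,0,0,0,0.01,0,0,0,0,0.01,0,0,0,0,0.01,0,0,0,0,0.01,0,0,0,0,0.01,0,0,0,0,0.01,0,0,0,0,0.01,0,0,0,0,0.01,0,0,0,0,0.01,0,0,0,0]
  newtons: 60

```text
time: 44.68
eef_pos: [0.3919, -0.29, 0.2319]
ee_rot: [179.9, -0.1, -0.7]
force: [-1.6, -2.2, 6.0]
opening: 0.018
gripper_force: 58.8
```

Emit:
apply_moves:
  series: [0.01,0.002,0,0,0,0.01,0.004,0,0,0,0.01,0.006,0,0,0,0.01,0.008,0,0,0,0.01,0.008,0,0,0,0.01,0.008,0,0,0,0.01,0.008,0,0,0,0.01,0.008,0,0,0,0.01,0.008,0,0,0,0.01,0.008,0,0,0,0.01,0.008,0,0,0,0.01,0.008,0,0,0,0.01,0.008,0,0,0,0.01,0.008,0,0,0,0.01,0.008,0,0,0,0.01,0.008,0,0,0,0.01,0.008,0,0,0,0.01,0.008,0,0,0,0.01,0.008,0,0,0,0.01,0.008,0,0,0]

```text
time: 46.35
eef_pos: [0.5397, -0.2912, 0.2319]
ee_rot: [180.0, 0.0, -0.7]
force: [-3.2, -0.1, 8.9]
opening: 0.0177
gripper_force: 59.1
```

Emit:
apply_moves:
  series: [0.01,0.008,0,0,0,0.01,0.008,0,0,0,0.01,0.006,0,0,0,0.01,0.005,0,0,0,0.01,0.003,0,0,0,0.01,0.002,0,0,0,0.01,0.001,0,0,0,0.01,0,0,0,0,0.01,0,0,0,0]

```text
time: 47.1
eef_pos: [0.5729, -0.2915, 0.2319]
ee_rot: [180.0, -0.1, -0.7]
force: [-0.3, 1.1, 7.3]
opening: 0.018
gripper_force: 59.0
```

Emit:
apply_moves:
  series: [0.01,0.002,0,0,0,0.01,0.002,0,0,0,0.01,0.002,0,0,0,0.01,0.001,0,0,0,0.01,0.001,0,0,0,0.01,0,0,0,0,0.01,0,0,0,0]

```text
time: 47.68
eef_pos: [0.5807, -0.2915, 0.2319]
ee_rot: [180.0, -0.0, -0.7]
force: [-2.2, 0.4, 6.6]
opening: 0.0179
gripper_force: 59.0
```

Emit:
apply_moves:
  series: [0.01,0.002,0,0,0,0.01,0.001,0,0,0,0.01,0.001,0,0,0,0.01,0,0,0,0,0.01,0,0,0,0]

```text
time: 48.1
eef_pos: [0.5828, -0.2917, 0.2319]
ee_rot: [-180.0, 0.3, -0.7]
force: [-10.4, -0.0, 12.9]
opening: 0.0178
gripper_force: 59.6
```

Emit:
apply_moves:
  series: [0.01,0.001,0,0,0,0.01,0,0,0,0,0.03,0,0,0,0,0.085,0,0,0,0,0.085,0,0,0,0,0.085,0,0,0,0,0.085,0,0,0,0,0.085,0,0,0,0,0.085,0,0,-0.01,0,0.085,0,0,-0.02,0,0.085,-0.005,0,-0.03,0,0.085,-0.02,0,-0.03,0,0.085,-0.02,0,-0.03,0,0.085,-0.02,0,-0.03,0,0.085,-0.02,0.01,-0.02,0,0.085,0,0,0,0]

```text
time: 49.43
eef_pos: [0.4991, -0.302, 0.4081]
ee_rot: [179.6, -0.4, -0.8]
force: [0.3, -0.4, 0.4]
opening: 0.085
gripper_force: 0.0
```

```bash
python3 - <<'E'
from h import *
print(get_state()["eef_pos"],get_state()["force"],get_state()["opening"])
I=camera_info("wrist");im=read_camera("wrist")[:,:,::-1].copy();cv2.imwrite("w12.png",im)
t=read_camera("top")[:,:,::-1].copy();cv2.imwrite("t12.png",t)
# black stick: mean extent along its predicted line; front wire: brightness profile
g=cv2.cvtColor(t,cv2.COLOR_BGR2GRAY)
xs=np.arange(.50,.68,.003)
pr=lambda y,z:[int(g[tuple(np.round(w2p("top",[x,y-(x-.6)*.012,z])[::-1]).astype(int))]) for x in xs]
print(list(zip(xs.round(3),pr(-.2895,.075))))
y2=-.2;print([(round(x,3),int(np.mean([g[tuple(np.round(w2p("top",[x-.0095*(yy+.29)*-1,yy,.085])[::-1]).astype(int))] for yy in np.linspace(-.42,-.32,40)]))) for x in np.arange(.63,.69,.003)])
# tongs unchanged vs before? change map left part between first frame and now
o=cv2.imread("top0raw.png")
d=cv2.absdiff(o,t).max(2)
for n,(a,b,c,e) in dict(tongs=(160,155,225,265),mill_jar_bottle=(185,120,300,160),cup_spoon=(95,185,140,300),board=(222,170,305,268)).items(): print(n,(d[b:e,a:c]>40).sum(),(e-b)*(c-a))
E
```

```text
[ 0.49911962 -0.30204335  0.40808995] [ 0.31134756 -0.44644564  0.36493319] 0.08503465012655884
[(np.float64(0.5), 182), (np.float64(0.503), 185), (np.float64(0.506), 185), (np.float64(0.509), 184), (np.float64(0.512), 185), (np.float64(0.515), 185), (np.float64(0.518), 185), (np.float64(0.521), 184), (np.float64(0.524), 184), (np.float64(0.527), 184), (np.float64(0.53), 184), (np.float64(0.533), 184), (np.float64(0.536), 184), (np.float64(0.539), 185), (np.float64(0.542), 178), (np.float64(0.545), 96), (np.float64(0.548), 51), (np.float64(0.551), 36), (np.float64(0.554), 36), (np.float64(0.557), 38), (np.float64(0.56), 37), (np.float64(0.563), 39), (np.float64(0.566), 39), (np.float64(0.569), 39), (np.float64(0.572), 38), (np.float64(0.575), 38), (np.float64(0.578), 39), (np.float64(0.581), 39), (np.float64(0.584), 39), (np.float64(0.587), 40), (np.float64(0.59), 40), (np.float64(0.593), 40), (np.float64(0.596), 40), (np.float64(0.599), 41), (np.float64(0.602), 39), (np.float64(0.605), 40), (np.float64(0.608), 41), (np.float64(0.611), 41), (np.float64(0.614), 41), (np.float64(0.617)
[... 423 characters left out ...]
668), 84), (np.float64(0.671), 92), (np.float64(0.674), 155), (np.float64(0.677), 173), (np.float64(0.68), 170)]
[(np.float64(0.63), 174), (np.float64(0.633), 180), (np.float64(0.636), 182), (np.float64(0.639), 183), (np.float64(0.642), 183), (np.float64(0.645), 184), (np.float64(0.648), 184), (np.float64(0.651), 184), (np.float64(0.654), 184), (np.float64(0.657), 186), (np.float64(0.66), 184), (np.float64(0.663), 114), (np.float64(0.666), 89), (np.float64(0.669), 98), (np.float64(0.672), 151), (np.float64(0.675), 167), (np.float64(0.678), 141), (np.float64(0.681), 192), (np.float64(0.684), 164), (np.float64(0.687), 152)]
tongs 298 7150
mill_jar_bottle 0 4600
cup_spoon 0 5175
board 1152 8134
```

```bash
python3 - <<'E'
from h import *
def edge(f,x0,x1):
    g=cv2.cvtColor(cv2.imread(f),cv2.COLOR_BGR2GRAY).astype(np.float32);xs=np.arange(x0,x1,.0005)
    out=[]
    P=np.float32([w2p("top",[x,-.2895-(x-.6)*.012,.075]) for x in xs]);v=cv2.remap(g,P[None,:,0],P[None,:,1],cv2.INTER_LINEAR)[0]
    m=v<110;i=np.where(m)[0];
    # longest run
    r=np.split(i,np.where(np.diff(i)>1)[0]+1);r=max(r,key=len);return xs[r[0]],xs[r[-1]]
print("home",edge("t12.png",.5,.66),"out",edge("t10.png",.32,.485),"start",edge("top0raw.png",.5,.655))
o,t=cv2.imread("top0raw.png"),cv2.imread("t12.png")
a,b=[np.float32(cv2.cvtColor(i[155:265,160:222],cv2.COLOR_BGR2GRAY)) for i in(o,t)]
M=np.eye(2,3,dtype=np.float32);cc,M=cv2.findTransformECC(a,b,M,cv2.MOTION_EUCLIDEAN);print("tongs ecc",cc,M.round(4))
y,x=np.where(cv2.absdiff(o,t).max(2)[155:265,160:225]>40);print(np.histogram(y,11,(0,110))[0],np.histogram(x,13,(0,65))[0])
E
```

```text
home (np.float64(0.544999999999995), np.float64(0.6559999999999828)) out (np.float64(0.36100000000000004), np.float64(0.46700000000000014)) start (np.float64(0.527499999999997), np.float64(0.6349999999999851))
tongs ecc 0.9700342717359973 [[ 1.000e+00  8.000e-04  3.390e-01]
 [-8.000e-04  1.000e+00 -1.718e-01]]
[ 5 30 60 31 22  0  8 41 50 36 15] [ 0  9 53 25  6 20 22 31 54 78  0  0  0]
```

The rack should be home; I'll confirm with a gentle push on the handle's end with closed fingers.

Emit:
apply_moves:
  series: [0.0,0.0118,-0.0127,0,0,0.0,0,0,0.02,0,0.0,0,0,0.025,0,0.0,0,0,0.025,0,0.0,0,0,0.025,0,0.0,0,0,0.025,0,0.0,0,0,0.025,0,0.0,0,0,0.02,0,0.0,0,0,0.012,0,0.0,0.005,0,0,0,0.0,0.005,0,0,0,0.0,0.003,0,0,0,0.0,0,0,0,0,0.0,0,0,0,0]

```text
time: 50.7
eef_pos: [0.5264, -0.2886, 0.2255]
ee_rot: [179.9, -0.2, -0.7]
force: [-0.4, 0.0, 0.3]
opening: -0.0003
gripper_force: 0.0
```

Emit:
apply_moves:
  series: [0.0,0.003,0,0,0,0.0,0.003,0,0,0,0.0,0.002,0,0,0,0.0,0.001,0,0,0,0.0,0,0,0,0,0.0,0,0,0,0]

```text
time: 51.2
eef_pos: [0.5342, -0.2882, 0.2238]
ee_rot: [-180.0, 0.0, -0.7]
force: [-0.5, 0.1, -0.1]
opening: -0.0002
gripper_force: 0.0
```

Emit:
apply_moves:
  series: [0.0,0.002,0,0,0,0.0,0.002,0,0,0,0.0,0.001,0,0,0,0.0,0,0,0,0,0.0,0,0,0,0]

```text
time: 51.62
eef_pos: [0.5383, -0.2883, 0.2236]
ee_rot: [-180.0, 0.2, -0.7]
force: [-5.0, -0.6, 3.5]
opening: -0.0002
gripper_force: 2.6
```

Emit:
apply_moves:
  series: [0.0,0.002,0,0,0,0.0,0.001,0,0,0,0.0,0,0,0,0,0.0,0,0,0,0]

```text
time: 51.95
eef_pos: [0.5393, -0.2885, 0.2236]
ee_rot: [-179.9, 0.5, -0.7]
force: [-14.2, -0.4, 10.6]
opening: 0.0001
gripper_force: 7.2
```

It's at the hard stop (14 N, no travel). Back off, lift clear, hand in.

Emit:
apply_moves:
  series: [0.0,-0.01,0,0,0,0.0,-0.02,0,0,0,0.0,-0.02,0,-0.02,0,0.0,0,0,-0.03,0,0.0,0,0,-0.03,0,0.0,0,0,-0.03,0,0.0,0,0,-0.03,0,0.0,0,0,-0.03,0,0.0,0,0,0,0,0.0,0,0,0,0,0.0,0,0,0,0]

```text
time: 52.87
eef_pos: [0.492, -0.2876, 0.3934]
ee_rot: [-180.0, -0.0, -0.7]
force: [-0.1, 0.2, -0.5]
opening: 0.0
gripper_force: 0.0
```

```bash
python3 -c "
from plant import *
print(get_state()['force']);print(sign_off())"
```

```text
[-0.14140771  0.21350364 -0.53067505]
the job is handed in; nothing more can be done
None
```

I've handed the job in: four rolls flat on the rack at last sight before the push (two touching, after one was knocked aside), tongs back on their rest, and rack pushed to its home stop, all in 53 s; no verdict came back.

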